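# Snap the biscuit box lid shut all round

### The arm

A 6-joint arm with a two-finger parallel gripper is mounted at the origin on a cart in front of the work surface, level with it; the furniture and walls round the work are solid. World frame = base frame: x ahead of the robot, y to its left, z up, the work surface at z = 0. Lengths are in m, angles in rad, forces in N, time in s.
With the tool pointing down it reaches from about 0.225 to 0.725 m from the base axis. Payload 3.1 kg.
Tool frame: the origin (TCP) lies midway between the tips of the shut fingers; the grasp point (between the pads) lies r.grasp_offset behind it (r.grasp_offset is the distance from the TCP to the grasp point, in m); z points along the fingers, y is the line along which they close (so a half turn about z gives the same grasp; the last joint's range is limited). The gripper opens to 85 mm and grips with 20 to 120 N. Pads are 22 mm wide; open, the fingers measure 114 mm over their backs; the gripper's body (76 mm by 85 mm) begins 54 mm behind the grasp point. The pads swing forward as they close: fully open they stand 13 mm farther back than shut.
Start: joints at [-1.391, 0.048, 0.099, 1.622, 0, 1.443], TCP at [0.159, -0.5, 0.231] pointing down, gripper open.
Joint ranges: [-2.91, 2.91], [-0.99, 1.94], [-1.21, 1.42], [-2.12, 2.29], [-1.49, 1.47], [-3.14, 3.14]. Speed limits (rad/s): [2.79, 2.79, 3.14, 3.14, 3.14, 3.14].

### API

Orientations are given as [roll, pitch, yaw] about the fixed x, y, z axes, in that order (R = Rz(yaw) Ry(pitch) Rx(roll)).
In Python, from rig import readout, cams, r gives the robot as it stands. The module is installed in compiled form; this text tells all that it offers.
- The arm moves only by the shell command python3 -m handwheel 'ROWS' [OPENING] [FORCE]. ROWS is JSON, a list that holds one entry, the list of rows, each a list of 4 numbers: the shift along the tool's x, y, z as a fraction of full scale, then the turn about the tool's z as a fraction of full scale. In form: [[[x, y, z, yaw], ...]]. A call has 1 to 5 rows; each row shifts and turns the commanded pose from where the row before left it, along the tool's axes as they then stand; what a row does not reach is not made up. Full scale, the value 1, is 2 cm for a shift and 180 degrees for a turn. A row lasts 1/12 s, in which the tool goes at most 41.7 mm and 7.16 degrees, less where a joint would pass 70% of its speed; a pose out of reach is approached as far as the arm can. A call with a number of a shift or a turn outside -1 to 1 is refused whole. A call with a gripper value outside its range is refused whole. OPENING is the closure, from -1 (fully open) to 1 (shut), so that 0 is half open, set as the call begins (- or left out, the last holds). The fingers move at their own pace and stop on an object; FORCE is the grip in N (left out, the last holds). Time passes only in rows, so rows that do not move let the fingers close. It gives the time, the measured TCP pose, the force, the opening and the grip force at its end, in the units of the state.
- readout.get_obs(): the state, without advancing time (a new reading comes with each control period).
- cams.camera(name): name is "scene" or "top"; returns the picture (480x640x3 uint8, red, green, blue); there is no depth.
- cams.get_calibration(name): a dict with "camera_matrix" (3x3 intrinsics, pixels), "camera_from_world" (4x4, takes a point from world to camera coordinates). Camera axes: x right, y down, z forward; pixel columns grow to the right and rows downward; lengths in m; the calibration is good to about 2 mm. A picture is of the moment at which its call begins. get_calibration takes no time and is no camera call.
- r.sign_off(): hands the job in; it is judged then, once.
The state is a dict: "time_s": time; "joint_positions": joint angles; "dq": joint speeds; "joint_efforts": joint torques, N m; "eef_pos": TCP position; "tcp_rot": TCP orientation; "ft_force": force on the tool from outside, world axes, zero at the start; "moment": the same for the moment, N m; "opening": finger opening in m; "finger_force": force on a finger pad.
Only numpy, scipy, OpenCV 4.12 (cv2) and the standard library are available. Lean on these libraries where they do the work, as an engineer would, in place of code of your own. Each camera call takes 0.05 s, during which the arm holds its last target. There are 200 camera calls.

### The job

The lid lies on the biscuit box but all four sides of its rim have popped up. With your fingertips press each rim side down until it clicks shut, so that the lid is closed all the way round. The box stays standing where it is on the worktop, neither lifted nor shoved about, and the garlic, lemon and salt pot beside it are left alone.

Things in the scene. Friction and masses are not known exactly. Their poses are not given: they have to be found in the camera images.
- biscuit_box: Oblong clear plastic food box of biscuits with a grey lid in place on it: 116 mm along its own x, 160 mm along its own y, 70 mm high with the lid shut, about 0.7 kg, loose. Origin: centre of its underside, z up; at yaw 0 x points away from the robot and the long sides run along y.
- box_lid_centre (a point): Centre of the lid's fixed middle panel (70 x 114 mm), 64.5 mm above the box's underside; a field on it stands 1.3 mm higher. The lid's four corners are fixed too, tops 68 mm up; between them the rim is four stiff flaps, one a side.
- rim_near (a joint): Rim flap on the long side facing the robot (box -x), 108 x 27 mm, 4 mm thick, hinged along its inner edge. Rad: 0 = standing up, outer edge 11 mm raised; 0.42 = snapped shut, level with the lid corners, a solid stop. It needs 8 to 13 N on its ridge to start, less and less on the way down; past half-way (0.21) it clicks down by itself and stays.
- rim_near_press (a point): Where to press: middle of the top of the low straight ridge (5 x 76 mm) on flap rim_near, 20 mm out from its hinge, 7 mm from its outer edge. 70 mm above the box's underside when the flap is shut, 78 mm when it stands up. Axes are the flap's: x outward, y along the ridge, z up.
- rim_far (a joint): Rim flap on the long side away from the robot (box +x), 108 x 27 mm, 4 mm thick, hinged along its inner edge. Rad: 0 = standing up, outer edge 11 mm raised; 0.42 = snapped shut, level with the lid corners, a solid stop. It needs 8 to 13 N on its ridge to start, less and less on the way down; past half-way (0.21) it clicks down by itself and stays.
- rim_far_press (a point): Where to press: middle of the top of the low straight ridge (5 x 76 mm) on flap rim_far, 20 mm out from its hinge, 7 mm from its outer edge. 70 mm above the box's underside when the flap is shut, 78 mm when it stands up. Axes are the flap's: x outward, y along the ridge, z up.
- rim_left (a joint): Rim flap on the short end at the robot's left (box +y), 64 x 27 mm, 4 mm thick, hinged along its inner edge. Rad: 0 = standing up, outer edge 11 mm raised; 0.42 = snapped shut, level with the lid corners, a solid stop. It needs 8 to 13 N on its ridge to start, less and less on the way down; past half-way (0.21) it clicks down by itself and stays.
- rim_left_press (a point): Where to press: middle of the top of the low straight ridge (5 x 45 mm) on flap rim_left, 20 mm out from its hinge, 7 mm from its outer edge. 70 mm above the box's underside when the flap is shut, 78 mm when it stands up. Axes are the flap's: x outward, y along the ridge, z up.
- rim_right (a joint): Rim flap on the short end at the robot's right (box -y), 64 x 27 mm, 4 mm thick, hinged along its inner edge. Rad: 0 = standing up, outer edge 11 mm raised; 0.42 = snapped shut, level with the lid corners, a solid stop. It needs 8 to 13 N on its ridge to start, less and less on the way down; past half-way (0.21) it clicks down by itself and stays.
- rim_right_press (a point): Where to press: middle of the top of the low straight ridge (5 x 45 mm) on flap rim_right, 20 mm out from its hinge, 7 mm from its outer edge. 70 mm above the box's underside when the flap is shut, 78 mm when it stands up. Axes are the flap's: x outward, y along the ridge, z up.
- garlic: Bystander: garlic bulb, 48 x 50 x 51 mm, loose; origin at the centre of its underside.
- lemon: Bystander: lemon lying on its side, 83 x 58 x 58 mm (long along its x), loose; origin at the centre of its underside.
- salt_pot: Bystander: round painted salt pot with a conical lid, 68 mm across, 72 mm high, loose; origin at the centre of its underside.

How it is judged:
At the end, for the whole second after the job is handed in: All four rim flaps are shut (each joint above 0.36 rad, outer edge within 1.5 mm of fully down); the box stands upright (0.05 rad) on the worktop (within 6 mm), within 40 mm of its start; garlic, lemon and salt pot are within 25 mm of theirs; all at rest (value of joint each of rim_near, rim_far, rim_left, rim_right above 0.36 rad and height (world z) of biscuit_box below 0.006 m and angle between biscuit_box's own z axis and vertical below 0.05 rad and distance of biscuit_box from where it was at the start of the episode below 0.04 m and distance of each of garlic, lemon, salt_pot from where it was at the start of the episode below 0.025 m and linear speed of each of biscuit_box, garlic, lemon, salt_pot below 0.02 m/s); the robot touches nothing.
It fails at once if the box is lifted off the worktop (underside more than 12 mm up) (height (world z) of biscuit_box above 0.012 m).
It fails at once if the box is tipped by more than 0.15 rad (angle between biscuit_box's own z axis and vertical above 0.15 rad).
It fails at once if the box is shoved or carried more than 40 mm (distance of biscuit_box from where it was at the start of the episode above 0.04 m).
It fails at once if the garlic, lemon or salt pot is moved more than 25 mm (distance of any of garlic, lemon, salt_pot from where it was at the start of the episode above 0.025 m).
It also fails if it takes over 51 s, if anything falls off the work surface, if the arm or the gripper's body presses on something with over 40 N, if the wrist force passes 120 N, or if a joint passes its speed limit or range.

## Working session

There is one attempt and no reset: what is moved stays moved. The work goes in short steps, Python scripts to look and compute and a shell command to move; the robot and the scene stay as the last step left them, time stands still between calls to the robot, and variables do not carry over. Pictures are saved under pics/ and viewed, at most 10 in all, crops included, and the job is handed in when it is done.

```bash
mkdir -p pics
python3 - <<'E'
from rig import readout,cams,r
import cv2,numpy as np
for n in("scene","top"):
    cv2.imwrite(f"pics/{n}0.png",cams.camera(n)[:,:,::-1]); c=cams.get_calibration(n); print(n,np.round(c["camera_matrix"],1).tolist(),np.round(c["camera_from_world"],3).tolist())
o=readout.get_obs(); print(o,r.grasp_offset)
E
```

```text
scene [[472.3, 0.0, 318.9], [0.0, 472.3, 237.5], [0.0, 0.0, 1.0]] [[-0.856, -0.516, -0.02, 0.359], [-0.292, 0.515, -0.806, 0.331], [0.426, -0.684, -0.592, 0.534], [0.0, 0.0, 0.0, 1.0]]
top [[523.8, 0.0, 319.9], [0.0, 523.8, 252.2], [0.0, 0.0, 1.0]] [[0.021, -1.0, -0.002, -0.206], [-0.997, -0.021, -0.079, 0.534], [0.078, 0.004, -0.997, 0.88], [0.0, 0.0, 0.0, 1.0]]
{'time_s': 0.1, 'joint_positions': array([-1.39081372e+00,  4.86542236e-02,  9.76757144e-02,  1.62197741e+00,
       -2.00102664e-05,  1.44297694e+00]), 'dq': array([ 0.00160816, -0.0025383 ,  0.00321562,  0.00018257, -0.00095749,
       -0.00051739]), 'joint_efforts': array([ 2.63756796e-03, -3.39852583e+01,  3.20935071e+01,  1.57475879e-02,
       -7.87658996e-05,  1.05017155e-07]), 'eef_pos': array([ 0.15892548, -0.49976764,  0.23020638]), 'tcp_rot': array([-3.13944813e+00, -2.55439145e-04,  3.07801744e-01]), 'ft_force': array([-0.30384766, -0.15917314, -0.08064958]), 'moment': array([0.05163052, 0.03569953, 0.02851894]), 'finger_force': 0.0, 'opening': 0.08535437643645147} 0.0187
```

View pics/top0.png

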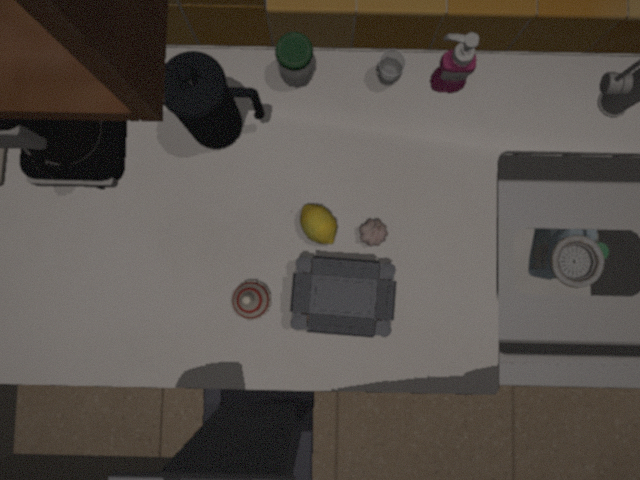

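View pics/scene0.png

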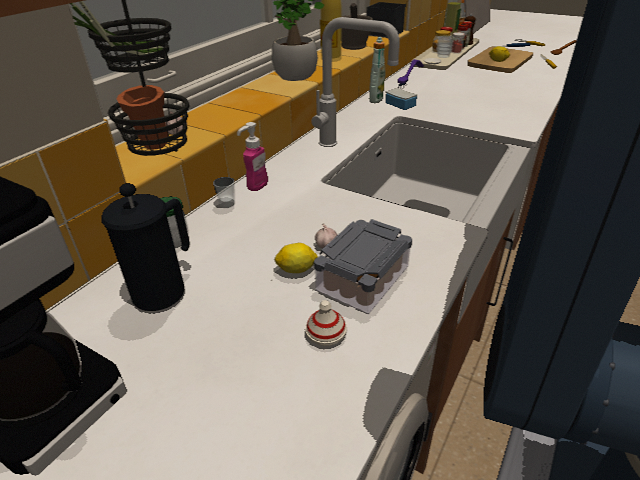

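The top view shows the box at about (343,297), the lemon at (319,224), the garlic at (373,232) and the salt pot at (250,299). I'll zoom in on the lid.

Run:
```python
import cv2
im=cv2.imread("pics/top0.png")[235:355,270:430]
im=cv2.convertScaleAbs(cv2.resize(im,None,fx=5,fy=5,interpolation=cv2.INTER_CUBIC),alpha=1.8)
cv2.imwrite("pics/crop.png",im)
```

```text
(no output)
```

View pics/crop.png

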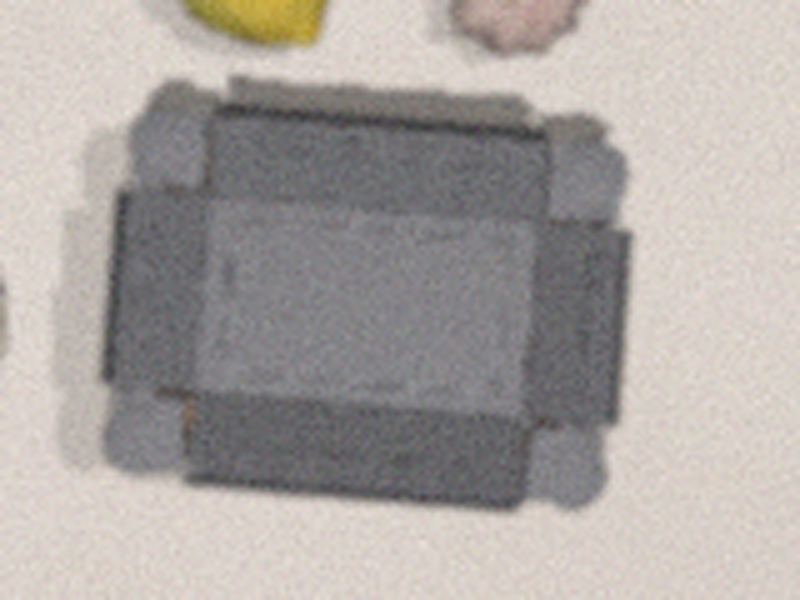

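The crop shows the fixed panel's corners at about (212,202), (538,222), (525,415) and (192,392). The outer edge middles of the flaps are far (380,118), near (352,493), left (112,285) and right (623,327). All four are up.

```bash
cat > h.py <<'E'
from rig import readout,cams,r
import numpy as np
def ray(name,uv,z):
    c=cams.get_calibration(name);K=c["camera_matrix"];T=c["camera_from_world"];R=T[:3,:3];C=-R.T@T[:3,3]
    d=R.T@np.linalg.solve(K,[*uv,1]);return C+d*(z-C[2])/d[2]
E
python3 - <<'E'
from h import *
f=lambda p,z:ray("top",((p[0]+.5)/5+270-.5,(p[1]+.5)/5+235-.5),z)[:2]
P=[f(p,.0645) for p in[(212,202),(538,222),(525,415),(192,392)]]
print("panel",np.round(P,4),np.mean(P,0))
E_=[f(p,.079) for p in[(380,118),(352,493),(112,285),(623,327)]]
print("edges",np.round(E_,4),np.mean(E_,0),np.linalg.norm(E_[0]-E_[1]),np.linalg.norm(E_[2]-E_[3]))
C=[f(p,.068) for p in[(130,140),(625,175),(605,470),(107,435)]]
print("corner",np.mean(C,0))
d=P[0]-P[1]+P[3]-P[2];print("yaw",np.arctan2(-d[0],d[1]), np.arctan2(*(-(E_[2]-E_[3])*[1,-1])) , np.arctan2(*(E_[0]-E_[1])[::-1]))
for n,p in dict(lemon=(319,224,.029),garlic=(373,232,.025),salt=(250,299,.04)).items(): print(n,ray("top",p[:2],p[2]))
print(readout.get_obs()["time_s"])
E
```

```text
panel [[ 0.497  -0.1829]
 [ 0.4927 -0.2892]
 [ 0.4302 -0.2858]
 [ 0.4353 -0.1778]] [ 0.46377539 -0.23393801]
edges [[ 0.5245 -0.2365]
 [ 0.405  -0.2297]
 [ 0.4693 -0.1518]
 [ 0.4593 -0.3152]] [ 0.46455221 -0.23331861] 0.11970600679707576 0.16365430990665938
corner [ 0.46479929 -0.23374746]
yaw -0.04397005009093667 -0.06080102280337842 -0.05724547823627291
lemon [ 0.58562439 -0.19233322  0.029     ]
garlic [ 0.57424484 -0.28521136  0.025     ]
salt [ 0.45558404 -0.07981447  0.04      ]
0.1
```

Panel and rim edges agree: box centre (0.4645,-0.2335), yaw about -0.056, hinges 35/57 mm out. That puts the ridges about 54 and 76 mm out. I'll close the gripper and turn it to the box yaw, moving in as I go.

```bash
python3 -m handwheel '[[[0,0,0,0.039],[0,0,0,0.039],[0,0,0,0.038],[0,0,0,0],[0,0,0,0]]]' 1 30
cat > go.py <<'E'
from h import *
from scipy.spatial.transform import Rotation as R
o=readout.get_obs();p=o["eef_pos"];Rt=R.from_euler("xyz",o["tcp_rot"])
c=np.array([.4645,-.2335]);y=-.056;B=np.array([[np.cos(y),-np.sin(y)],[np.sin(y),np.cos(y)]])
print(np.round(o["time_s"],2),p.round(4),o["tcp_rot"].round(3),o["ft_force"].round(1))
for n,v in dict(right=(0,-.076),near=(-.054,0),left=(0,.076),far=(.054,0)).items():
    t=np.r_[c+B@v,.095];print(n,t.round(4),"fullscale units",(Rt.inv().apply(t-p)/.02).round(2))
E
python3 go.py
```

```text
time_s: 0.52
eef_pos: [0.159, -0.5001, 0.2308]
tcp_rot: [-3.141, 0.0, -0.054]
ft_force: [-0.7, -0.2, 0.1]
opening: 0.0254
finger_force: 0.0
0.52 [ 0.159  -0.5001  0.2308] [-3.141  0.    -0.054] [-0.7 -0.2  0.1]
right [ 0.4602 -0.3094  0.095 ] fullscale units [ 14.53 -10.32   6.8 ]
near [ 0.4106 -0.2305  0.095 ] fullscale units [ 11.84 -14.13   6.8 ]
left [ 0.4688 -0.1576  0.095 ] fullscale units [ 14.55 -17.92   6.8 ]
far [ 0.5184 -0.2365  0.095 ] fullscale units [ 17.24 -14.11   6.8 ]
```

```bash
python3 -m handwheel '[[[1,-0.7,0.3,0],[1,-0.7,0.3,0],[1,-0.7,0.3,0],[1,-0.7,0.3,0],[1,-0.7,0.3,0]]]' >/dev/null
python3 -m handwheel '[[[1,-0.7,0.4,0],[1,-0.7,0.4,0],[1,-0.7,0.4,0],[1,-0.7,0.4,0],[1,-0.7,0.4,0]]]' >/dev/null
python3 -m handwheel '[[[1,-0.7,0.4,0],[1,-0.7,0.4,0],[1,-0.7,0.4,0],[1,-0.7,0.4,0],[0,0,0,0]]]'; python3 go.py
```

```text
time_s: 1.77
eef_pos: [0.4518, -0.3172, 0.1269]
tcp_rot: [-3.138, 0.001, -0.049]
ft_force: [-0.5, -0.2, -0.1]
opening: -0.0
finger_force: 0.0
1.77 [ 0.4518 -0.3172  0.1269] [-3.138e+00  1.000e-03 -4.900e-02] [-0.5 -0.2 -0.1]
right [ 0.4602 -0.3094  0.095 ] fullscale units [ 0.41 -0.4   1.6 ]
near [ 0.4106 -0.2305  0.095 ] fullscale units [-2.27 -4.22  1.61]
left [ 0.4688 -0.1576  0.095 ] fullscale units [ 0.46 -8.    1.62]
far [ 0.5184 -0.2365  0.095 ] fullscale units [ 3.13 -4.19  1.61]
```

```bash
python3 -m handwheel '[[[0.2,-0.2,0.5,0],[0.2,-0.2,0.5,0],[0,0,0.5,0],[0,0,0,0],[0,0,0,0]]]'; python3 go.py
```

```text
time_s: 2.18
eef_pos: [0.4568, -0.3127, 0.0979]
tcp_rot: [-3.14, 0.002, -0.057]
ft_force: [0.1, -0.2, 0.7]
opening: 0.0
finger_force: 0.0
2.18 [ 0.4568 -0.3127  0.0979] [-3.14e+00  2.00e-03 -5.70e-02] [ 0.1 -0.2  0.7]
right [ 0.4602 -0.3094  0.095 ] fullscale units [ 0.16 -0.18  0.14]
near [ 0.4106 -0.2305  0.095 ] fullscale units [-2.54 -3.97  0.16]
left [ 0.4688 -0.1576  0.095 ] fullscale units [ 0.16 -7.78  0.15]
far [ 0.5184 -0.2365  0.095 ] fullscale units [ 2.86 -3.98  0.14]
```

Run:
```python
from h import *;import cv2
im=cams.camera("scene")[170:320,260:460,::-1]
cv2.imwrite("pics/s1.png",cv2.convertScaleAbs(cv2.resize(im,None,fx=4,fy=4,interpolation=cv2.INTER_CUBIC),alpha=1.5))
```

```text
(no output)
```

View pics/s1.png

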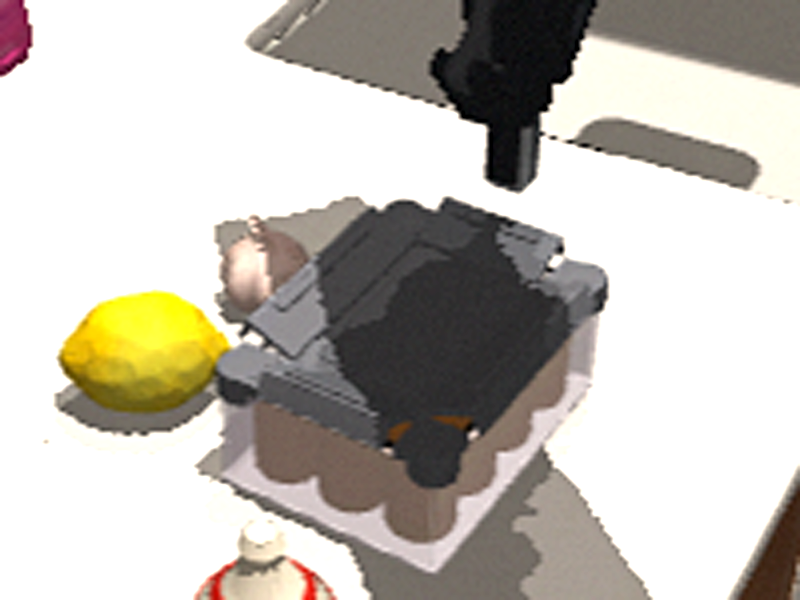

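The fingertip, at crop (510,185), hangs just above the right flap's ridge at (505,225). Next I centre it and press.

```bash
python3 -m handwheel '[[[0.1,-0.2,0.3,0],[0,0,0.3,0],[0,0,0.2,0],[0,0,0.1,0],[0,0,0,0]]]'; python3 -m handwheel '[[[0,0,0.1,0],[0,0,0.1,0],[0,0,0.1,0],[0,0,0,0],[0,0,0,0]]]'
```

```text
time_s: 2.65
eef_pos: [0.4598, -0.3087, 0.0804]
tcp_rot: [-3.141, 0.001, -0.057]
ft_force: [0.1, 1.3, 0.1]
opening: -0.0001
finger_force: 0.0
time_s: 3.07
eef_pos: [0.4607, -0.31, 0.0777]
tcp_rot: [3.139, -0.001, -0.057]
ft_force: [-2.3, 0.8, 7.1]
opening: 0.0002
finger_force: 4.0
```

```bash
python3 -m handwheel '[[[0,0,0.1,0],[0,0,0.1,0],[0,0,0,0],[0,0,0,0]]]'; python3 -m handwheel '[[[0,0,0.1,0],[0,0,0.1,0],[0,0,0,0],[0,0,0,0]]]'
```

```text
time_s: 3.4
eef_pos: [0.4603, -0.3089, 0.0711]
tcp_rot: [-3.141, -0.0, -0.057]
ft_force: [0.8, 0.8, 0.6]
opening: -0.0002
finger_force: 0.0
time_s: 3.73
eef_pos: [0.4606, -0.3091, 0.07]
tcp_rot: [3.141, -0.001, -0.056]
ft_force: [-3.0, 1.3, 12.4]
opening: 0.0002
finger_force: 5.9
```

The right flap clicked shut: the force dropped, then met a solid stop at z=0.070. Now the near flap.

```bash
python3 -m handwheel '[[[0,0,-0.8,0],[0,0,-0.8,0],[-0.7,-1,0,0],[-0.7,-1,0,0],[-0.7,-1,0,0]]]'>/dev/null;python3 -m handwheel '[[[-0.6,-0.8,0,0],[0,0,0,0],[0,0,0,0]]]'; python3 go.py
```

```text
time_s: 4.4
eef_pos: [0.4104, -0.2293, 0.0989]
tcp_rot: [-3.141, 0.0, -0.056]
ft_force: [0.3, 0.2, 0.0]
opening: -0.0002
finger_force: 0.0
4.4 [ 0.4104 -0.2293  0.0989] [-3.141  0.    -0.056] [0.3 0.2 0. ]
right [ 0.4602 -0.3094  0.095 ] fullscale units [2.71 3.86 0.19]
near [ 0.4106 -0.2305  0.095 ] fullscale units [0.01 0.06 0.19]
left [ 0.4688 -0.1576  0.095 ] fullscale units [ 2.72 -3.74  0.19]
far [ 0.5184 -0.2365  0.095 ] fullscale units [5.41 0.06 0.19]
```

```bash
python3 -m handwheel '[[[0,0,0.5,0],[0,0,0.4,0],[0,0,0.2,0],[0,0,0.1,0],[0,0,0,0]]]'; python3 -m handwheel '[[[0,0,0.1,0],[0,0,0.1,0],[0,0,0.1,0],[0,0,0,0],[0,0,0,0]]]'
```

```text
time_s: 4.82
eef_pos: [0.4102, -0.2303, 0.074]
tcp_rot: [-3.141, 0.002, -0.057]
ft_force: [0.6, -0.1, -0.5]
opening: -0.0002
finger_force: 0.0
time_s: 5.23
eef_pos: [0.4109, -0.2303, 0.0701]
tcp_rot: [3.141, -0.0, -0.057]
ft_force: [-1.4, 2.0, 5.2]
opening: -0.0001
finger_force: 2.6
```

The near flap is at its stop too. Next the left.

```bash
python3 -m handwheel '[[[0,0,-0.8,0],[0,0,-0.7,0],[0.7,-1,0,0],[0.7,-1,0,0],[0.7,-1,0,0]]]'>/dev/null;python3 -m handwheel '[[[0.6,-0.7,0,0],[0,0,0,0],[0,0,0,0]]]'; python3 go.py
```

```text
time_s: 5.9
eef_pos: [0.4691, -0.1588, 0.0989]
tcp_rot: [3.142, 0.001, -0.055]
ft_force: [0.1, -0.6, -0.7]
opening: -0.0002
finger_force: 0.0
5.9 [ 0.4691 -0.1588  0.0989] [ 3.142e+00  1.000e-03 -5.500e-02] [ 0.1 -0.6 -0.7]
right [ 0.4602 -0.3094  0.095 ] fullscale units [-0.03  7.54  0.19]
near [ 0.4106 -0.2305  0.095 ] fullscale units [-2.72  3.74  0.2 ]
left [ 0.4688 -0.1576  0.095 ] fullscale units [-0.02 -0.06  0.19]
far [ 0.5184 -0.2365  0.095 ] fullscale units [2.68 3.75 0.19]
```

```bash
python3 -m handwheel '[[[0,0,0.5,0],[0,0,0.4,0],[0,0,0.2,0],[0,0,0.1,0],[0,0,0,0]]]'; python3 -m handwheel '[[[0,0,0.1,0],[0,0,0.1,0],[0,0,0.1,0],[0,0,0,0],[0,0,0,0]]]'
```

```text
time_s: 6.32
eef_pos: [0.4683, -0.1576, 0.0747]
tcp_rot: [-3.136, 0.0, -0.057]
ft_force: [0.5, 5.2, 4.1]
opening: 0.0002
finger_force: 3.6
time_s: 6.73
eef_pos: [0.4682, -0.1599, 0.0701]
tcp_rot: [3.141, 0.001, -0.058]
ft_force: [-3.1, 1.6, 7.5]
opening: 0.0001
finger_force: 3.7
```

The left is done too. Now the far flap.

```bash
python3 -m handwheel '[[[0,0,-0.8,0],[0,0,-0.7,0],[0.7,1,0,0],[0.7,1,0,0],[0.7,1,0,0]]]'>/dev/null;python3 -m handwheel '[[[0.6,0.8,0,0],[0,0,0,0],[0,0,0,0]]]'; python3 go.py
```

```text
time_s: 7.4
eef_pos: [0.5179, -0.2392, 0.0981]
tcp_rot: [-3.141, 0.002, -0.058]
ft_force: [-0.4, -0.4, -0.1]
opening: 0.0
finger_force: 0.0
7.4 [ 0.5179 -0.2392  0.0981] [-3.141e+00  2.000e-03 -5.800e-02] [-0.4 -0.4 -0.1]
right [ 0.4602 -0.3094  0.095 ] fullscale units [-2.67  3.67  0.16]
near [ 0.4106 -0.2305  0.095 ] fullscale units [-5.38 -0.12  0.16]
left [ 0.4688 -0.1576  0.095 ] fullscale units [-2.69 -3.93  0.16]
far [ 0.5184 -0.2365  0.095 ] fullscale units [ 0.02 -0.14  0.15]
```

```bash
python3 -m handwheel '[[[0,0,0.5,0],[0,0,0.4,0],[0,0,0.2,0],[0,0,0.1,0],[0,0,0,0]]]'; python3 -m handwheel '[[[0,0,0.1,0],[0,0,0.1,0],[0,0,0.1,0],[0,0,0,0],[0,0,0,0]]]'
```

```text
time_s: 7.82
eef_pos: [0.5195, -0.2377, 0.076]
tcp_rot: [3.141, -0.003, -0.056]
ft_force: [0.8, 0.9, 4.6]
opening: 0.0003
finger_force: 2.5
time_s: 8.23
eef_pos: [0.5181, -0.2376, 0.0701]
tcp_rot: [-3.141, 0.0, -0.056]
ft_force: [-1.3, 1.2, 6.8]
opening: -0.0003
finger_force: 3.5
```

All four have reached the stop height. I'll lift, back off and check.

```bash
python3 -m handwheel '[[[0,0,-1,0],[0,0,-1,0],[-0.5,0.5,-1,0],[-0.8,1,-1,0],[-0.8,1,-1,0]]]'>/dev/null; python3 -m handwheel '[[[-1,1,-0.3,0],[-1,1,0,0],[-1,1,0,0],[-1,1,0,0],[-1,1,0,0]]]'>/dev/null; python3 -m handwheel '[[[-1,1,0,0],[-1,1,0,0],[-1,1,0,0],[0,0,0,0],[0,0,0,0]]]'
python3 - <<'E'
from h import *;import cv2
s=lambda n,a,f:cv2.convertScaleAbs(cv2.resize(cams.camera(n)[a][:,:,::-1],None,fx=f,fy=f,interpolation=cv2.INTER_CUBIC),alpha=1.6)
A=s("top",np.s_[190:340,230:430],3);B=s("scene",np.s_[190:340,260:460],3)
cv2.imwrite("pics/end.png",cv2.resize(np.vstack([A,B]),(400,600)) if 0 else cv2.resize(np.hstack([A,B]),(800,300)))
E
```

```text
time_s: 9.48
eef_pos: [0.3034, -0.4362, 0.1739]
tcp_rot: [-3.139, 0.001, -0.059]
ft_force: [-0.5, -0.0, 0.5]
opening: -0.0
finger_force: 0.0
```

View pics/end.png

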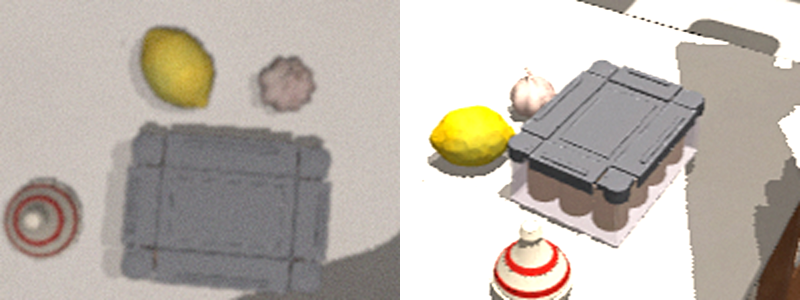

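Both views show the lid, centred at (228,208) on the left and (610,130) on the right, flat and level with its corners all round. The bystanders haven't moved and the arm is clear.

```bash
python3 -m handwheel '[[[0,0,0,0],[0,0,0,0],[0,0,0,0]]]' | head -1; python3 -c "
from rig import r;print(r.sign_off())"
```

```text
time_s: 9.83
the job is handed in; nothing more can be done
None
```

I pressed all four rim flaps shut and handed the job in at 9.8 s; the last pictures show the lid level all round and the box, garlic, lemon and salt pot still in place, but no verdict was returned.

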